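# Push a cracked dish under the flap of the scrap box

### The job

A cracked unfired dish lies on the feed tray of the scrap box. With one fingertip press the flap's lever well down so that the spring-closed flap stands wide open, and while you hold it there push the dish along the tray with the other fingertip, under the flap and off the tray's end, so that it drops into the box; then let the lever come back up and the flap shut. Only push the dish, never lift it, do not let the flap strike it, and leave everything else on the bench where it is.

Things in the scene. Friction and masses are not known exactly. Their poses are not given: they have to be found in the camera images.
- scrapbox: the grey sheet-metal scrap box, fixed. Origin on the bench straight below the flap's hinge rod, midway across the mouth; x points into the box (the way to push), y to the left when looking into the mouth, z up. Box: x -22 to 190 mm, y -100 to 100 mm, 173 mm high, clear cover on top. Mouth 78 mm wide; the rod runs along y at x = 0, z = 160 mm; steel cheeks beside it at x -20 to 0, up to z 146 mm.
- flap (a joint): flap angle (rad): 0 shut, 1.5 at the stop. Flap (74 mm wide, 64 mm long, shut: lower edge 7 mm above the tray), rod and lever are one rigid piece turning about the rod. Pressing the lever down swings the flap inward and up; a spring shuts it (0.24 N m shut, 0.44 N m at 1 rad: 2 to 5 N at the lever's outer part). From about 0.9 rad the dish passes freely.
- lever_end (a point): outer end of the lever's flat top face, on its centre line. Steel strip 22 mm wide, 4 mm thick, reaching 150 mm from the rod, beside the tray on the box's -y side (centre at y = -60 mm), pointing out along -x. Shut, it rises 22 degrees outward (end at x -138, z 218 mm). Pressed to the tray's level 100 mm out from the rod it holds the flap at about 1 rad; at that level nearer the rod, wider.
- flap_edge (a point): middle of the flap's lower edge
- tray_end (a point): middle of the end edge, on the top, of the steel feed tray in front of the mouth (box x = -28 mm, z = 90 mm); past it a lip 18 mm long turns down 45 degrees and the dish falls into the box. The tray is flat and level, from box x = -150 to -28 mm, 76 mm wide between two fences 26 mm high that run on to the mouth (outer faces at y = -41 and 41 mm)
- cracked_dish: the round clay dish on the tray, 70 mm across the rim, 20 mm high, 42 mm foot, about 90 g, with a crack across it; origin at the centre of its underside
- dish_a: bystander: sound clay dish 96 mm across, 26 mm high, on the bench beside the tray; origin under its centre
- dish_b: bystander: another dish of the same size, on the bench on the lever's side
- dish_c: bystander: larger clay dish 120 mm across, 34 mm high, on the bench
- brush: bystander: brush lying on the bench
- scraper: bystander: 190 mm broad-bladed scraper lying on the box's clear cover
- slip_jar: bystander: white closed jar, 68 mm across, 85 mm high
- water_cup: bystander: white cup, 72 mm across, 80 mm high
There are look-alikes about, which are no part of the job. Leave any black or blue look-alike of the cracked_dish alone.

How it is judged:
On the way, in this order (a step that is already met when the one before it is completed fails the run):
1. a fingertip holds the flap open (over 0.7 rad) while the dish still lies on the tray in front of it (value of joint flap above 0.7 rad and contact force between the fingers and flap above 0.3 N and x of cracked_dish in the frame of scrapbox below -0.045 m and z of cracked_dish in the frame of scrapbox above 0.085 m), for 0.1 s.
2. the other fingertip pushes the dish along the tray, under the flap, while the flap is held open (value of joint flap above 0.7 rad and contact force between the fingers and flap above 0.3 N and contact force between the fingers and cracked_dish above 0.03 N and x of cracked_dish in the frame of scrapbox above -0.042 m).
3. the dish drops off the tray's end with the flap still held open (value of joint flap above 0.6 rad and contact force between the fingers and flap above 0.3 N and z of cracked_dish in the frame of scrapbox below 0.075 m and x of cracked_dish in the frame of scrapbox above -0.03 m).
At the end, for the whole second after the job is handed in: The cracked dish lies at rest inside the scrap box (its underside's centre within the box's walls and less than 70 mm above the bench) and the flap is shut (under 0.06 rad) (x of cracked_dish in the frame of scrapbox between -0.025 and 0.19 m and y of cracked_dish in the frame of scrapbox between -0.1 and 0.1 m and z of cracked_dish in the frame of scrapbox below 0.07 m and linear speed of cracked_dish below 0.03 m/s and value of joint flap below 0.06 rad); the robot touches nothing.
It fails at once if the dish is lifted (its underside's centre more than 12 mm above the tray's level) (z of cracked_dish in the frame of scrapbox above 0.102 m).
It fails at once if the flap strikes the dish (over 1 N) (contact force between flap and cracked_dish above 1 N).
It fails at once if something else on the bench or on the box is shifted by more than 25 mm (distance of any of dish_a, dish_b, dish_c, brush, scraper, slip_jar, water_cup from where it was at the start of the episode above 0.025 m).
It also fails if it takes over 42 s, if anything falls off the work surface, if the arm or the gripper's body presses on something with over 40 N, if the wrist force passes 120 N, or if a joint passes its speed limit or range.

### The arm

A 7-joint arm with a two-finger parallel gripper is mounted at the origin on the work surface. World frame = base frame: x ahead of the robot, y to its left, z up, the work surface at z = 0. Lengths are in m, angles in rad, forces in N, time in s.
With the tool pointing down it reaches from about 0.4 to 0.875 m from the base axis. Payload 19.3 kg.
Tool frame: the origin (TCP) lies midway between the tips of the shut fingers; the grasp point (between the pads) lies 19 mm behind it (bot.tcp_to_grasp is the distance from the TCP to the grasp point, in m); z points along the fingers, y is the direction in which the jaws open and shut (so a half turn about z gives the same grasp; the last joint's range is limited). The gripper opens to 85 mm and grips with 20 to 120 N. Pads are 22 mm wide; open, the fingers measure 114 mm over their backs; the gripper's body (76 mm by 85 mm) begins 54 mm behind the grasp point. The pads swing forward as they close: fully open they stand 13 mm farther back than shut.
Start: joints at [1.035, 0.521, -0.036, 1.599, 0.021, 1.021, -0.113], TCP at [0.281, -0.558, 0.231] pointing down, gripper open.
Joint ranges: [-2.91, 2.91], [-0.3, 2.13], [-1.5, 1.42], [0.17, 2.43], [-1.26, 4.41], [0.16, 1.93], [-2.52, 2.52]. Speed limits (rad/s): [1.89, 1.89, 2.39, 2.39, 3.01, 3.01, 3.01].

### API

Orientations are given as [roll, pitch, yaw] about the fixed x, y, z axes, in that order (R = Rz(yaw) Ry(pitch) Rx(roll)).
In Python, from workcell import bot gives the robot as it stands. The module is installed in compiled form; this text tells all that it offers.
- The arm moves only by the tool drive_tool, never from a script. Its argument "series" is a list of rows, each a list of 5 numbers: the opening in per cent of the stroke, from 0 (shut) to 100 (fully open), then the shift along the world's x, y, z in m, then the turn about the world's z in rad. A call has 1 to 12 rows; each row shifts and turns the pose as measured when the row begins; what a row does not reach is not made up. A row lasts 1/10 s, in which the tool goes at most 50 mm and 8.59 degrees, less where a joint would pass 70% of its speed; a pose out of reach is approached as far as the arm can. A call with a gripper value outside its range is refused whole. The fingers move at their own pace and stop on an object; "newtons" is the grip in N (left out, the last holds). Time passes only in rows, so rows that do not move let the fingers close. It gives the time, the measured TCP pose, the force and the opening at its end, in the units of the state.
- bot.observe(): the state, without advancing time (a new reading comes with each control period).
- bot.grab_frame(name): name is "side" or "top"; returns the picture (400x640x3 uint8, red, green, blue); there is no depth.
- bot.camera_info(name): a dict with "fx", "fy", "cx", "cy" (pixels), "k1" (the pictures are not rectified: a ray, as slopes to the right and down, at radius r is drawn at 1 + k1 r^2 times it, then the intrinsics apply), "cam_to_world" (4x4, takes a point from camera to world coordinates). Camera axes: x right, y down, z forward; pixel columns grow to the right and rows downward; lengths in m; the calibration is good to about 2 mm. A picture is of the moment at which its call begins. camera_info takes no time and is no camera call.
- bot.job_done(): hands the job in, once; it reports no verdict.
Trained networks look in the newest picture that a camera, given by its name, has taken for a name from the list of things; names that differ only in an ending like _2 or _b are one class to them, and where a whole thing is asked for, a point or a joint stands for the part that bears it (a point fixed in the world has none). Each returns a list of dicts, best first, with "conf" (0 to 1); they miss things now and then, are a little off and sometimes report something else, mostly with a low value. They report only what shows in the picture. A call takes as long as a camera call. They do not tell look-alikes from the thing itself.
- bot.masks_of(camera, target): "mask" (400x640 bool, what is visible of it) and "point" ([column, row] in pixels, amid what is visible of it).
The state is a dict: "clock": time; "qpos": joint angles; "qd": joint speeds; "joint_efforts": joint torques, N m; "position": TCP position; "tool_rot": TCP orientation; "force": force on the tool from outside, world axes, zero at the start; "moment": the same for the moment, N m; "grip_width": finger opening in m.
Only numpy, scipy, OpenCV 4.12 (cv2) and the standard library are available. Lean on these libraries where they do the work, as an engineer would, in place of code of your own. Each camera call takes 0.05 s, during which the arm holds its last target.

## Working session

There is one attempt and no reset: what is moved stays moved. The work goes in short steps, Python scripts to look and compute and a tool call to move; the robot and the scene stay as the last step left them, time stands still between calls to the robot, and variables do not carry over. Pictures are saved under pics/ and viewed, and the job is handed in when it is done.

Besides the shell and the picture viewer there is one more tool, called after "Request:" as name([rows], argument=value, ...), one row to a line, values as JSON. drive_tool: Moves the arm, as the interface text tells. Its arguments: {"type":"object","properties":{"series":{"type":"array","items":{"type":"array","items":{"type":"number"}}},"newtons":{"type":"number"}},"required":["series"]}

```bash
mkdir -p pics; cat > h.py <<'E'
import numpy as np, cv2
from workcell import bot
def save(img,n,scale=1,crop=None):
    if crop: 
        x0,y0,x1,y1=crop; img=img[y0:y1,x0:x1]
    if scale!=1: img=cv2.resize(img,None,fx=scale,fy=scale,interpolation=cv2.INTER_CUBIC)
    cv2.imwrite('pics/'+n,img[:,:,::-1])
def K(i): return np.array([[i['fx'],0,i['cx']],[0,i['fy'],i['cy']],[0,0,1.]])
def ray(cam,uv):
    i=bot.camera_info(cam)
    d=np.array([i['k1'],0,0,0.])
    p=cv2.undistortPoints(np.array([[uv]],float),K(i),d)[0,0]
    T=np.array(i['cam_to_world']); return T[:3,3],T[:3,:3]@np.array([p[0],p[1],1])
def onz(cam,uv,z):
    o,d=ray(cam,uv); return o+d*(z-o[2])/d[2]
def proj(cam,P):
    i=bot.camera_info(cam);T=np.linalg.inv(np.array(i['cam_to_world']))
    r,_=cv2.Rodrigues(T[:3,:3])
    return cv2.projectPoints(np.atleast_2d(np.array(P,float)),r,T[:3,3],K(i),np.array([i['k1'],0,0,0.]))[0][:,0]
E
python3 - <<'E'
from h import *
for c in ('top','side'):
    save(bot.grab_frame(c),c+'0.png',1.25); print(bot.camera_info(c))
s=bot.observe();print(s)
E
```

```text
{'fx': 439.57745110555373, 'fy': 439.57745110555373, 'cx': 308.96496076870505, 'cy': 195.11826760894945, 'k1': -0.018355510692235778, 'cam_to_world': array([[-0.01050018, -0.99859739,  0.05189403,  0.47186135],
       [-0.9999192 ,  0.01011386, -0.00770139,  0.03793997],
       [ 0.00716574, -0.0519707 , -0.9986229 ,  1.44480566],
       [ 0.        ,  0.        ,  0.        ,  1.        ]])}
{'fx': 364.19731637653376, 'fy': 364.19731637653376, 'cx': 316.5183135861384, 'cy': 189.33743239604792, 'k1': -0.027386172133691284, 'cam_to_world': array([[-0.84424399, -0.36311443,  0.39420806,  0.1413198 ],
       [-0.53595497,  0.56911162, -0.6235898 ,  0.69174741],
       [ 0.00208607, -0.73773971, -0.67508205,  0.82098645],
       [ 0.        ,  0.        ,  0.        ,  1.        ]])}
{'clock': 0.1, 'qpos': array([ 1.03478061,  0.52191588, -0.03627598,  1.59991198,  0.02118862,
        1.02104994, -0.11278316]), 'qd': array([ 0.00026967, -0.0011709 ,  0.00038517, -0.00309388, -0.00092073,
       -0.00016619, -0.00058837]), 'joint_efforts': array([ 5.30071382e-03, -9.28487563e+01,  1.98476940e+00, -3.70529115e+01,
        1.82430638e-02,  5.32751277e-03, -4.73431828e-05]), 'position': array([ 0.28055092, -0.55820075,  0.23082183]), 'tool_rot': array([-3.14069508e+00,  7.56644199e-05,  4.65770347e-01]), 'force': array([-0.25649877, -0.00701145,  0.25707392]), 'moment': array([-0.01909454,  0.04008185, -0.00434607]), 'grip_width': 0.08540861750723044}
```

View pics/top0.png

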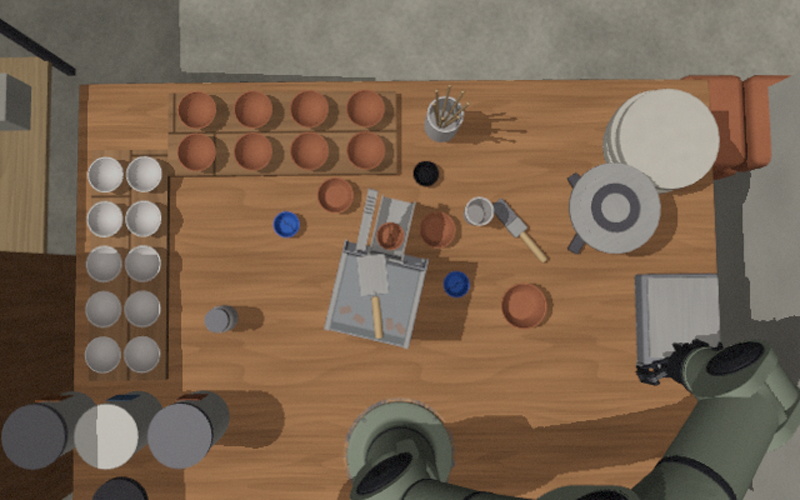

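View pics/side0.png

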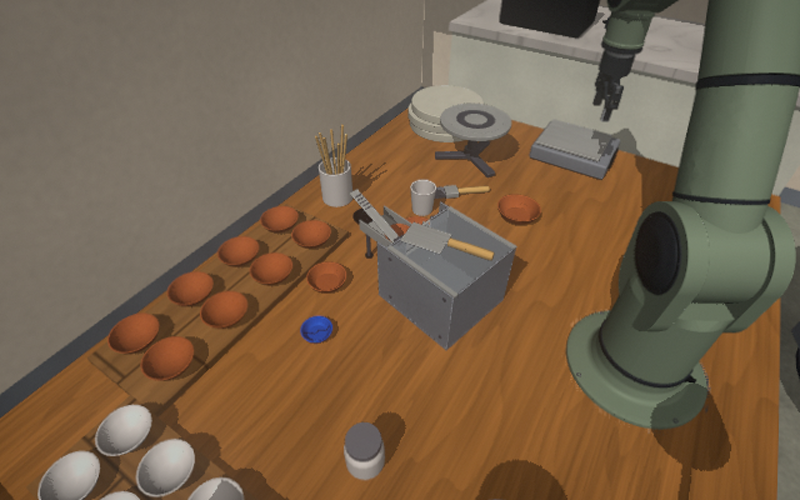

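The top view shows the box in front of the robot with its mouth facing away at about (390,245) scaled. The tray runs up to (395,200), with an orange dish at (390,235). The lever strip is at (370,215) on the left.

Candidates for cracked_dish in scaled top pixels:
- Orange dish on the tray (390,235).
- Blue bowls at (286,224) and (456,284).
- Black bowl at (427,174).
- Orange dishes on the bench at (336,195), (437,228) and (525,305).

The description points to the orange one on the tray, so I'll check it in a close crop.

```bash
python3 - <<'E'
from h import *
t=bot.grab_frame('top'); save(t,'topc.png',6,(250,140,380,285-50)); save(t,'topd.png',5,(250,140,380,285-25+20))
s=bot.grab_frame('side'); save(s,'sidec.png',5,(270,140,420,255))
for c in('top','side'):
  for n in ('cracked_dish','lever_end','scrapbox','tray_end','flap_edge'):
    try:
      for r in bot.masks_of(c,n)[:3]: print(c,n,round(r['conf'],2),r['point'],r['mask'].sum())
    except Exception as e: print(c,n,e)
E
```

```text
top cracked_dish 0.88 [228.7, 182.3] 321
top cracked_dish 0.87 [363.1, 227.7] 375
top cracked_dish 0.68 [309.9, 189.8] 358
top lever_end 0.65 [294.6, 179.8] 508
top scrapbox 0.75 [314.7, 231.5] 5140
top scrapbox 0.45 [347.3, 185.6] 680
top scrapbox 0.35 [418.7, 244.2] 1129
top tray_end 0.95 [308.3, 229.0] 5057
top tray_end 0.58 [408.8, 178.8] 535
top tray_end 0.33 [270.1, 158.7] 634
top flap_edge 0.89 [291.3, 182.7] 386
top flap_edge 0.5 [414.9, 245.3] 1060
side cracked_dish 0.58 [254.2, 262.6] 429
side lever_end 0.7 [304.6, 174.6] 368
side scrapbox 0.97 [350.0, 217.1] 8178
side tray_end 0.91 [352.6, 216.9] 8326
side flap_edge 0.8 [301.6, 173.7] 419
```

View pics/topd.png

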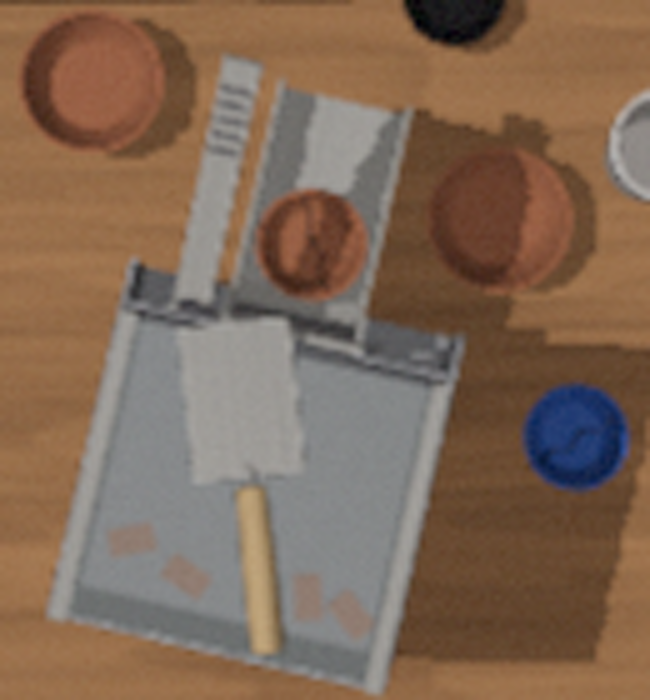

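View pics/sidec.png

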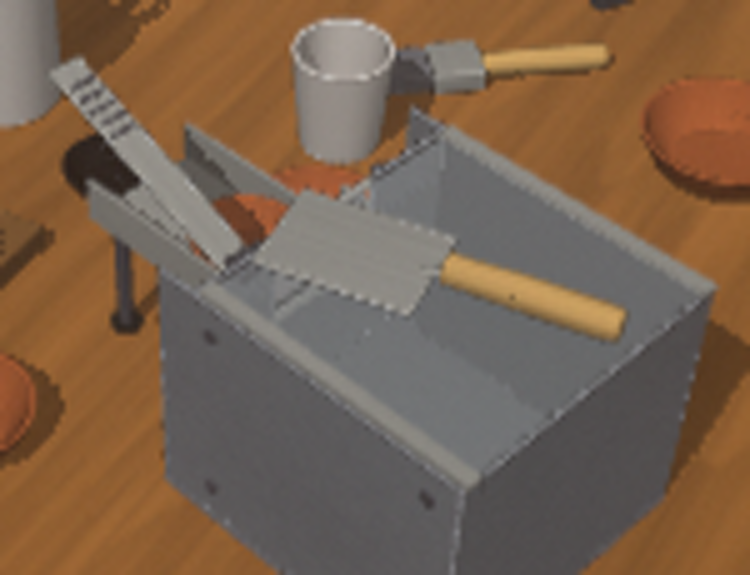

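```bash
cat > fit.py <<'E'
from h import *
from scipy.optimize import least_squares
def u(p,s,o): return [(p[0]+.5)/s-.5+o[0],(p[1]+.5)/s-.5+o[1]]
top=[((-22,-100,173),(130,262)),((-22,100,173),(463,338)),((190,-100,173),(50,615)),((190,100,173),(383,692)),((-150,-41,116),(281,84)),((-150,41,116),(410,110)),((-138,-71,218),(222,55)),((-138,-49,218),(262,65))]
side=[((190,-100,173),(470,487)),((190,100,173),(713,290)),((-150,-41,116),(90,182)),((-150,41,116),(188,124)),((-138,-60,218),(67,65))]
P=[];U=[];C=[]
for b,p in top: P.append(b);U.append(u(p,5,(250,140)));C.append('top')
for b,p in side: P.append(b);U.append(u(p,5,(270,140)));C.append('side')
P=np.array(P)/1000;U=np.array(U)
def w(q,P):
    c,s=np.cos(q[2]),np.sin(q[2]); P=np.atleast_2d(P)
    return np.c_[q[0]+c*P[:,0]-s*P[:,1],q[1]+s*P[:,0]+c*P[:,1],P[:,2]]
nt=len(top)
def f(q):
    W=w(q,P); return np.r_[proj('top',W[:nt])-U[:nt],proj('side',W[nt:])-U[nt:]].ravel()
if __name__=='__main__':
    r=least_squares(f,[0.55,0.05,3.3],loss='soft_l1')
    print(r.x); print(np.round(f(r.x).reshape(-1,2),1))
    q=r.x
    np.save('q.npy',q)
    # dish
    c=u((313,243),5,(250,140)); print('dish rim',c)
    D=onz('top',c,0.110); d=D[:2]-q[:2];cc,ss=np.cos(q[2]),np.sin(q[2])
    print('dish world',D,'box',cc*d[0]+ss*d[1],-ss*d[0]+cc*d[1])
    print('lever end',w(q,[-.138,-.06,.218]),'tray start',w(q,[-.15,0,.09]))
E
python3 fit.py
```

```text
[0.50480232 0.03250045 2.90342277]
[[ 0.1 -0.6]
 [ 0.7 -0.2]
 [-0.9  0.5]
 [ 0.4  0.9]
 [-0.3 -0.4]
 [ 0.2  0.4]
 [ 0.1  2. ]
 [-0.3  1.7]
 [-1.6  0.1]
 [ 0.3 -1.8]
 [-0.7 -0.4]
 [-0.2 -0.6]
 [-0.5 -0.1]]
dish rim [312.2, 188.2]
dish world [0.56220815 0.01757921 0.11      ] box -0.05930562935801857 0.0009565887734225044
lever end [[0.65306224 0.05824914 0.218     ]] tray start [[ 0.65056802 -0.00288824  0.09      ]]
```

The crop shows the tray dish with its dark crack at top px (312,188), so that's the one. The pose fit is good to about 1–2 px: box at (0.505, 0.0325), yaw 2.903, dish at box x -59, y +1 mm.

The plan is to line the jaw axis up with box y (tool yaw -0.238) and open to about 46 mm. One finger then sits on the lever at y -60, the other on the tray at y 0. I'll rise and traverse first.

Request:
drive_tool([
  [100, 0, 0, 0.05, -0.14],
  [100, 0, 0, 0.05, -0.14],
  [80, 0, 0, 0.05, -0.14],
  [53, 0.025, 0.043, 0, -0.14],
  [53, 0.025, 0.043, 0, -0.14],
  [53, 0.025, 0.043, 0, 0],
  [53, 0.025, 0.043, 0, 0],
  [53, 0.025, 0.043, 0, 0],
  [53, 0.025, 0.043, 0, 0],
  [53, 0.025, 0.043, 0, 0],
  [53, 0.025, 0.043, 0, 0],
  [53, 0.025, 0.043, 0, 0],
])

```text
clock: 1.9
position: [0.5, -0.1713, 0.3873]
tool_rot: [-3.141, -0.008, -0.262]
force: [1.1, -1.6, 0.2]
grip_width: 0.0457
```

Request:
drive_tool([
  [53, 0.025, 0.042, 0, 0.024],
  [53, 0.025, 0.042, 0, 0],
  [53, 0.025, 0.042, 0, 0],
  [53, 0.025, 0.042, -0.02, 0],
  [53, 0.02, 0.034, -0.03, 0],
  [53, 0, 0, -0.03, 0],
  [53, 0, 0, 0, 0],
])

```text
clock: 2.6
position: [0.6212, 0.0413, 0.3077]
tool_rot: [-3.137, -0.011, -0.229]
force: [-0.2, -1.1, -0.2]
grip_width: 0.045
```

```bash
python3 - <<'E'
from h import *
t=bot.grab_frame('top'); save(t,'top1.png',5,(250,120,390,240)); save(bot.grab_frame('side'),'side1.png',3,(200,60,440,240))
s=bot.observe();q=np.load('q.npy');d=s['position'][:2]-q[:2];c,n=np.cos(q[2]),np.sin(q[2])
print(s['position'],s['tool_rot'],s['force'],s['grip_width'],'box',c*d[0]+n*d[1],-n*d[0]+c*d[1], s['qpos'])
E
```

```text
[0.62242138 0.04094129 0.31182556] [-3.13541336 -0.0158763  -0.22999155] [-0.19940492 -0.09312544  0.18992   ] 0.04501195921155996 box -0.11230743353415677 -0.035951796359850206 [-0.02547713  0.44663991 -0.19854225  1.51116232  0.09359186  1.1759658
 -2.04034638]
```

View pics/top1.png

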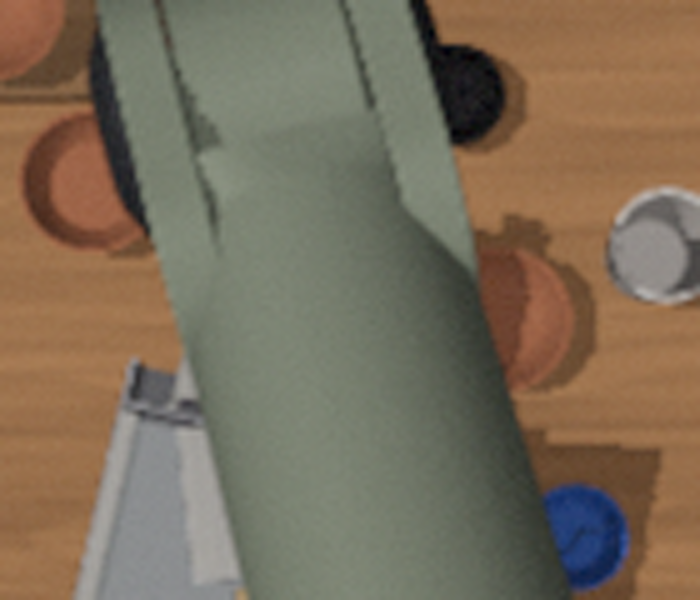

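View pics/side1.png

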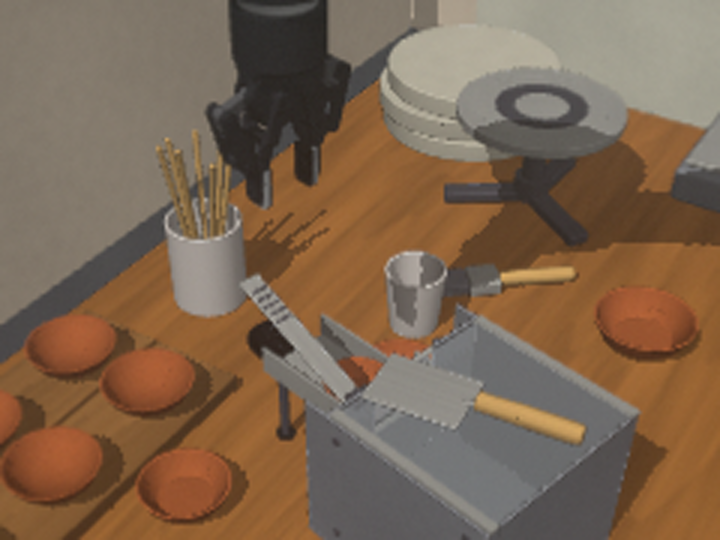

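```bash
python3 - <<'E'
from h import *
from scipy.spatial.transform import Rotation as R
s=bot.observe();Rm=R.from_euler('xyz',s['tool_rot']).as_matrix()
for off in (-.004,):
  for sg in(-1,1):
    for x in(-.011,.011):
      P=s['position']+Rm@np.array([x,sg*.03,off]); print(sg,x,(proj('side',P)[0]-[200,60])*3, P[:2])
print(s['tool_rot'],s['position'])
E
```

```text
-1 -0.011 [263.57598412 205.60681133] [0.618481   0.07264921]
-1 0.011 [246.50895422 195.04171222] [0.639899   0.06763452]
1 -0.011 [315.84358481 179.35291596] [0.60480883 0.01422889]
1 0.011 [298.70735632 169.44249722] [0.62622683 0.00921419]
[-3.13541336 -0.0158763  -0.22999155] [0.62242138 0.04094129 0.31182556]
```

Request:
drive_tool([
  [53, 0.001, -0.0065, -0.02, -0.008],
  [53, 0, 0, -0.025, 0],
  [53, 0, 0, -0.025, 0],
  [53, 0, 0, -0.02, 0],
  [53, 0, 0, 0, 0],
])

```text
clock: 3.2
position: [0.6271, 0.0287, 0.2314]
tool_rot: [-3.132, -0.031, -0.246]
force: [0.4, 0.7, 0.7]
grip_width: 0.0452
```

```bash
cat >> h.py <<'E'
def st():
    s=bot.observe();q=np.load('q.npy');d=s['position'][:2]-q[:2];c,n=np.cos(q[2]),np.sin(q[2])
    print(s['clock'],s['position'].round(4),s['tool_rot'].round(3),s['force'].round(2),s['grip_width'].round(4),'box',(c*d[0]+n*d[1]).round(4),(-n*d[0]+c*d[1]).round(4))
E
python3 - <<'E'
from h import *
save(bot.grab_frame('side'),'side2.png',5,(250,90,400,210)); st()
E
```

```text
Traceback (most recent call last):
  File "h.py", line 22, in st
    print(s['clock'],s['position'].round(4),s['tool_rot'].round(3),s['force'].round(2),s['grip_width'].round(4),'box',(c*d[0]+n*d[1]).round(4),(-n*d[0]+c*d[1]).round(4))
                                                                                       ^^^^^^^^^^^^^^^^^^^^^
AttributeError: 'float' object has no attribute 'round'
```

View pics/side2.png

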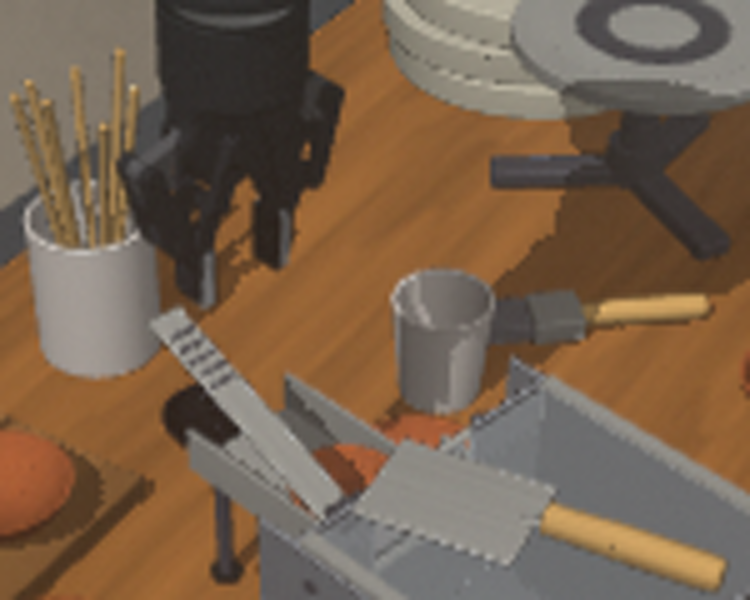

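Request:
drive_tool([
  [53, -0.003, 0.004, -0.015, 0.008],
  [53, 0, 0, -0.02, 0],
  [53, 0, 0, -0.025, 0],
  [53, 0, 0, 0, 0],
])

```text
clock: 3.65
position: [0.6299, 0.0308, 0.1828]
tool_rot: [-3.127, -0.047, -0.242]
force: [-1.9, 0.6, 2.0]
grip_width: 0.0452
```

```bash
sed -i "s/(c\*d\[0\]+n\*d\[1\]).round(4),(-n\*d\[0\]+c\*d\[1\]).round(4)/np.round([c*d[0]+n*d[1],-n*d[0]+c*d[1]],4)/; s/s\['grip_width'\].round(4)/s['grip_width']/" h.py
python3 - <<'E'
from h import *
save(bot.grab_frame('side'),'side3.png',5,(250,90,400,210)); st()
E
```

```text
3.7 [0.6308 0.0309 0.1848] [-3.127 -0.049 -0.243] [-0.8  -0.26  2.87] 0.04509707551094226 box [-0.1229 -0.0282]
```

View pics/side3.png

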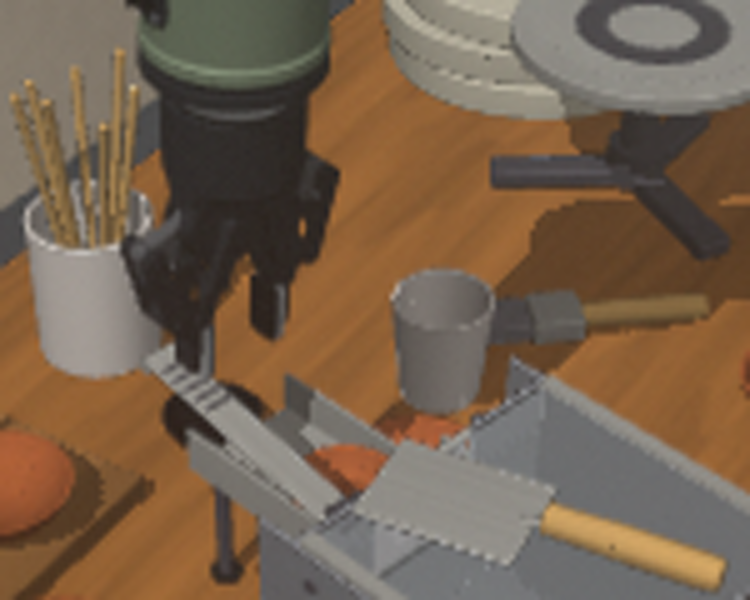

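Request:
drive_tool([
  [53, -0.004, 0.0, -0.025, 0.004],
  [53, -0.003, 0.001, -0.025, 0],
  [53, -0.003, 0.001, -0.015, 0],
])

```text
clock: 4.0
position: [0.6266, 0.032, 0.129]
tool_rot: [-3.123, -0.063, -0.241]
force: [-2.3, -0.7, 4.4]
grip_width: 0.0453
```

```bash
python3 - <<'E'
from h import *
save(bot.grab_frame('side'),'side4.png',5,(250,90,400,210)); st()
E
```

```text
4.05 [0.6258 0.0321 0.1274] [-3.123 -0.062 -0.241] [ 3.32  0.57 -0.55] 0.045150444533100326 box [-0.1177 -0.0281]
```

View pics/side4.png

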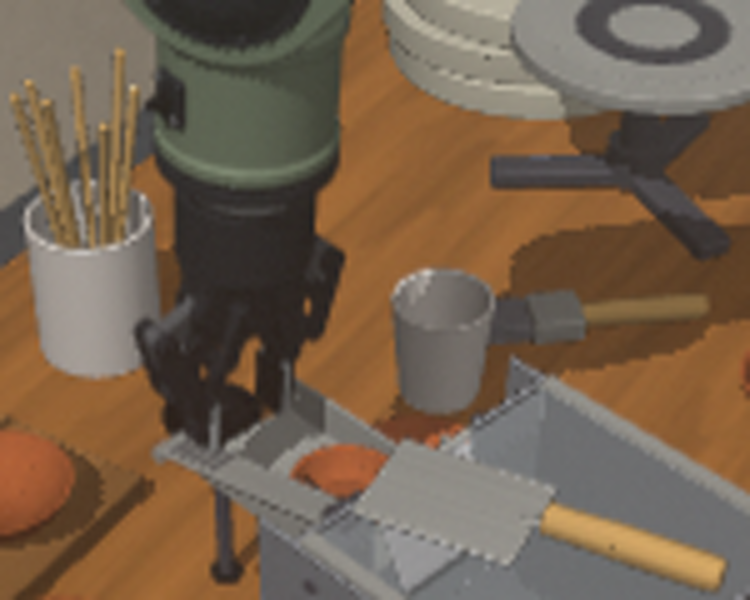

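The lever is going down and the flap is swinging in. The pusher finger is above the tray behind the dish, so I'll continue down to tip height.

Request:
drive_tool([
  [53, -0.002, 0.001, -0.016, 0],
  [53, -0.002, 0.001, -0.012, 0],
])

```text
clock: 4.25
position: [0.625, 0.0338, 0.1045]
tool_rot: [-3.121, -0.068, -0.242]
force: [-0.8, -0.1, 5.1]
grip_width: 0.0455
```

```bash
python3 - <<'E'
from h import *
save(bot.grab_frame('side'),'side5.png',5,(250,90,400,210)); st()
E
```

```text
4.3 [0.6244 0.034  0.1031] [-3.122 -0.067 -0.242] [ 0.49 -0.14  0.43] 0.04518263295673864 box [-0.1159 -0.0297]
```

View pics/side5.png

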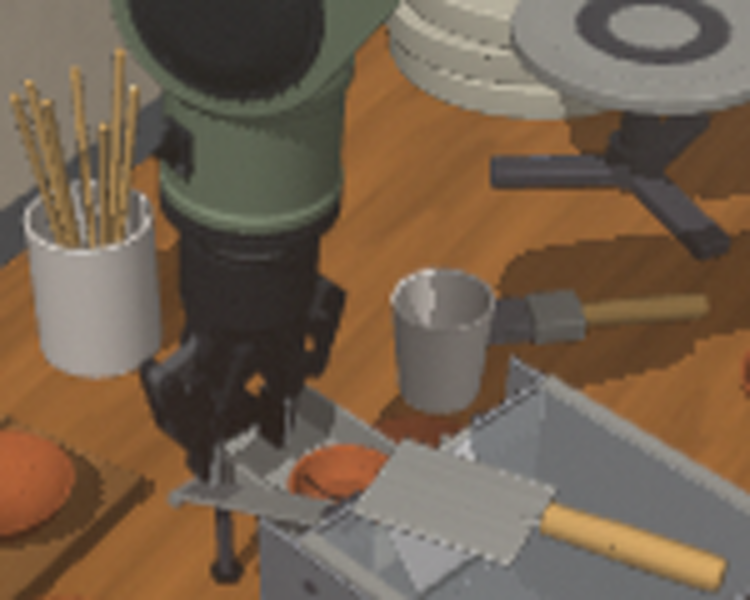

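Request:
drive_tool([
  [53, -0.001, 0, -0.005, 0],
  [53, 0, 0, 0, 0],
  [53, 0, 0, 0, 0],
])

```text
clock: 4.6
position: [0.6253, 0.0339, 0.1011]
tool_rot: [-3.121, -0.071, -0.242]
force: [-1.2, -0.7, 4.4]
grip_width: 0.0455
```

```bash
python3 - <<'E'
from h import *
from scipy.spatial.transform import Rotation as R
save(bot.grab_frame('side'),'side6.png',8,(275,150,365,220)); st()
s=bot.observe();Rm=R.from_euler('xyz',s['tool_rot']).as_matrix()
for sg in(-1,1):
    for x in(-.011,.011):
      P=s['position']+Rm@np.array([x,sg*.03,-.003]); print(sg,x,(proj('side',P)[0]-[275,150])*8, P)
q=np.load('q.npy')
from fit import w
for z in(.09,.11):
  for x in(-.094,-.024): print(z,x,(proj('side',w(q,[x,0,z]))[0]-[275,150])*8)
E
```

```text
4.65 [0.6253 0.034  0.1011] [-3.12  -0.071 -0.242] [ 0.69 -0.64  4.44] 0.045205719517745734 box [-0.1168 -0.0299]
-1 -0.011 [136.42742911 310.16338023] [0.62161976 0.06573122 0.10390357]
-1 0.011 [ 97.27950378 277.98209495] [0.64292232 0.06046237 0.10546564]
1 -0.011 [257.22998367 238.41789403] [0.60730436 0.00747771 0.1026397 ]
1 0.011 [218.0253246  207.84341511] [0.62860692 0.00220886 0.10420177]
0.09 -0.094 [278.26843632 278.38050495]
0.09 -0.024 [409.82948579 370.7825341 ]
0.11 -0.094 [277.7104092  238.27924179]
0.11 -0.024 [410.94794855 330.45098221]
```

View pics/side6.png

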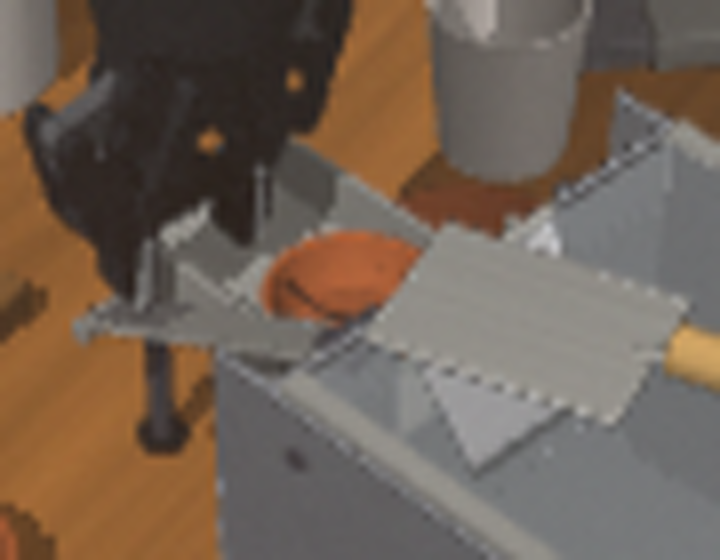

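Step 1's geometry holds: the lever is down at about 4.4 N and the dish is still on the tray at about (345,275) in this crop. Next I'll lower slightly and push.

Request:
drive_tool([
  [53, -0.005, 0.001, -0.004, 0],
  [53, -0.007, 0.0015, -0.001, 0],
  [53, -0.007, 0.0015, 0, 0],
  [53, -0.007, 0.0015, 0, 0],
])

```text
clock: 5.05
position: [0.6001, 0.0391, 0.0969]
tool_rot: [-3.119, -0.076, -0.244]
force: [5.3, -1.3, 0.7]
grip_width: 0.0453
```

```bash
python3 - <<'E'
from h import *
save(bot.grab_frame('side'),'side7.png',8,(275,150,365,220)); st()
E
```

```text
5.1 [0.599  0.0394 0.0968] [-3.119 -0.075 -0.244] [ 4.21 -0.39  2.81] 0.045011363694725276 box [-0.0899 -0.0289]
```

View pics/side7.png

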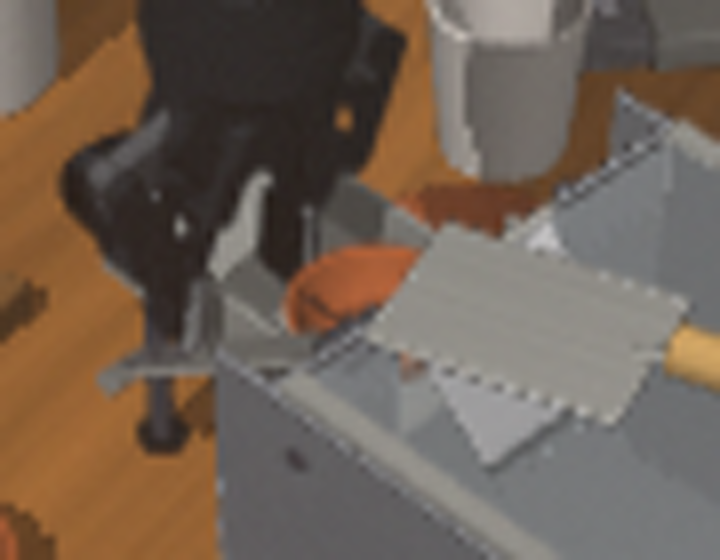

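Request:
drive_tool([
  [53, -0.008, 0.002, 0, 0],
  [53, -0.008, 0.002, 0, 0],
])

```text
clock: 5.3
position: [0.5836, 0.0432, 0.0974]
tool_rot: [-3.118, -0.078, -0.244]
force: [7.9, -2.1, 2.0]
grip_width: 0.0452
```

```bash
python3 - <<'E'
from h import *
save(bot.grab_frame('side'),'side8.png',8,(275,150,365,220)); st()
E
```

```text
5.35 [0.5826 0.0435 0.0974] [-3.119 -0.077 -0.244] [ 5.33 -1.43  3.3 ] 0.04547173136069374 box [-0.073 -0.029]
```

View pics/side8.png

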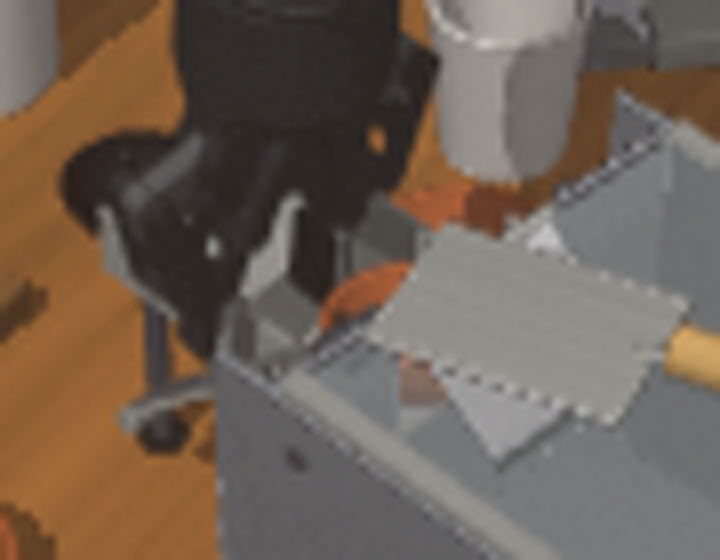

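Request:
drive_tool([
  [53, -0.007, 0.002, 0, 0],
])

```text
clock: 5.45
position: [0.5763, 0.0452, 0.0977]
tool_rot: [-3.118, -0.079, -0.245]
force: [6.8, -2.2, 0.9]
grip_width: 0.0455
```

```bash
python3 - <<'E'
from h import *
save(bot.grab_frame('side'),'side9.png',8,(275,150,365,220)); st()
E
```

```text
5.5 [0.5749 0.0456 0.0976] [-3.119 -0.078 -0.244] [ 6.33 -1.61  0.92] 0.04529134026554596 box [-0.0651 -0.0293]
```

View pics/side9.png

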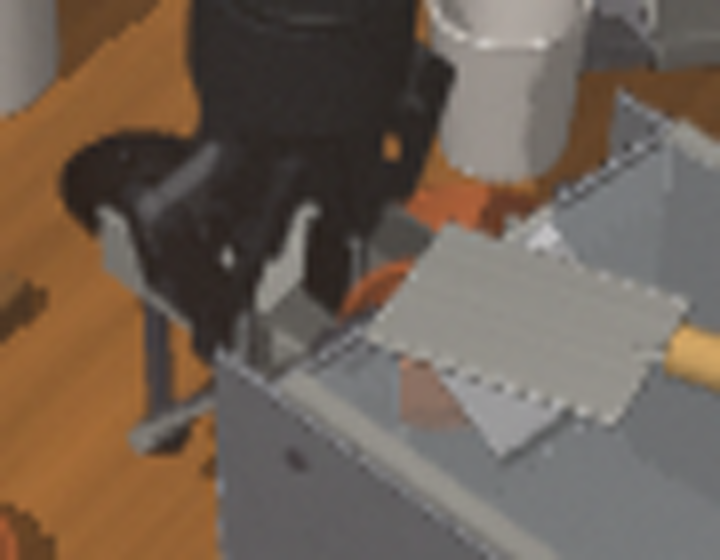

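Request:
drive_tool([
  [53, -0.004, 0.001, 0, 0],
  [53, 0, 0, 0, 0],
])

```text
clock: 5.7
position: [0.5719, 0.0463, 0.0981]
tool_rot: [-3.118, -0.08, -0.244]
force: [3.8, -1.0, 5.4]
grip_width: 0.0452
```

```bash
python3 - <<'E'
from h import *
save(bot.grab_frame('side'),'side10.png',8,(275,150,365,220)); st()
E
```

```text
5.75 [0.5721 0.0463 0.0982] [-3.118 -0.08  -0.244] [ 2.2  -1.26  7.17] 0.04494961700256256 box [-0.0621 -0.0293]
```

View pics/side10.png

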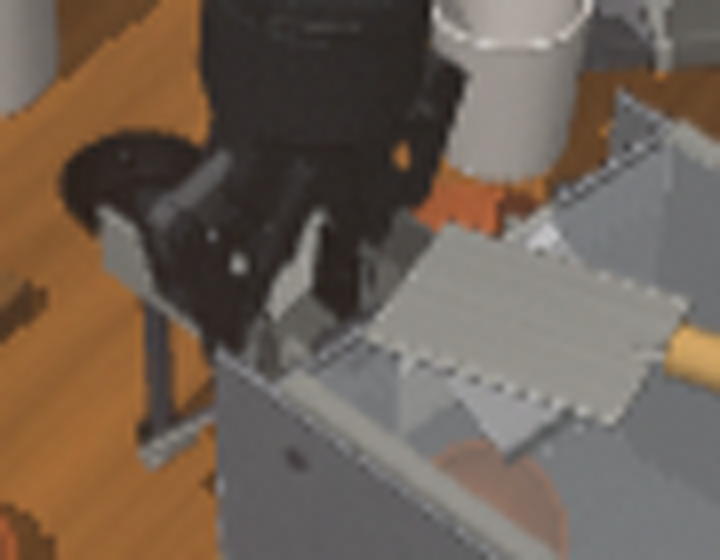

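The dish has dropped into the box; it shows through the cover at about (500,500) in this crop. I'll back off along the tray, then ride the lever up.

Request:
drive_tool([
  [53, 0.013, -0.003, 0, 0],
  [53, 0.016, -0.004, 0, 0],
  [53, 0.017, -0.004, 0, 0],
  [53, 0, 0, 0.02, 0],
  [53, 0, 0, 0.02, 0],
  [53, 0, 0, 0.02, 0],
  [53, 0, 0, 0.02, 0],
  [53, 0, 0, 0.025, 0],
  [53, 0, 0, 0.03, 0],
  [53, 0, 0, 0.04, 0],
  [53, 0, 0, 0.04, 0],
])

```text
clock: 6.85
position: [0.612, 0.0363, 0.3131]
tool_rot: [-3.124, -0.058, -0.239]
force: [-0.2, 0.1, -0.4]
grip_width: 0.0458
```

```bash
python3 - <<'E'
from h import *
save(bot.grab_frame('side'),'side11.png',4,(250,60,430,210)); st()
E
```

```text
6.9 [0.614  0.0366 0.3199] [-3.121 -0.065 -0.24 ] [0.05 0.37 7.13] 0.04481589983881545 box [-0.1051 -0.0297]
```

View pics/side11.png

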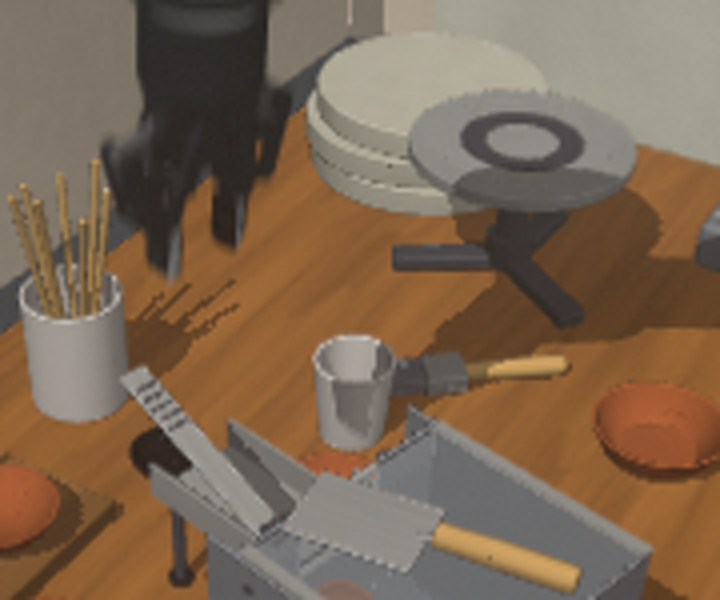

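Request:
drive_tool([
  [53, 0, -0.02, 0.03, 0],
  [53, -0.02, -0.045, 0.01, 0],
  [53, -0.02, -0.045, 0, 0],
  [53, -0.02, -0.045, 0, 0],
  [53, -0.02, -0.045, 0, 0],
  [53, -0.02, -0.045, 0, 0],
  [53, -0.02, -0.045, 0, 0],
  [53, -0.02, -0.03, 0, 0],
  [53, 0, 0, 0, 0],
  [53, 0, 0, 0, 0],
])

```text
clock: 7.9
position: [0.4622, -0.2873, 0.3596]
tool_rot: [-3.117, -0.053, -0.233]
force: [0.2, -0.1, 0.4]
grip_width: 0.0451
```

```bash
python3 - <<'E'
from h import *
t=bot.grab_frame('top');save(t,'top12.png',1.25); save(t,'top12c.png',5,(250,140,380,260)); save(bot.grab_frame('side'),'side12.png',5,(270,140,420,255)); st()
E
```

```text
8.0 [ 0.4627 -0.2868  0.3597] [-3.117 -0.053 -0.232] [1.26 0.63 0.5 ] 0.04529514487944019 box [-0.0344  0.3202]
```

View pics/top12c.png

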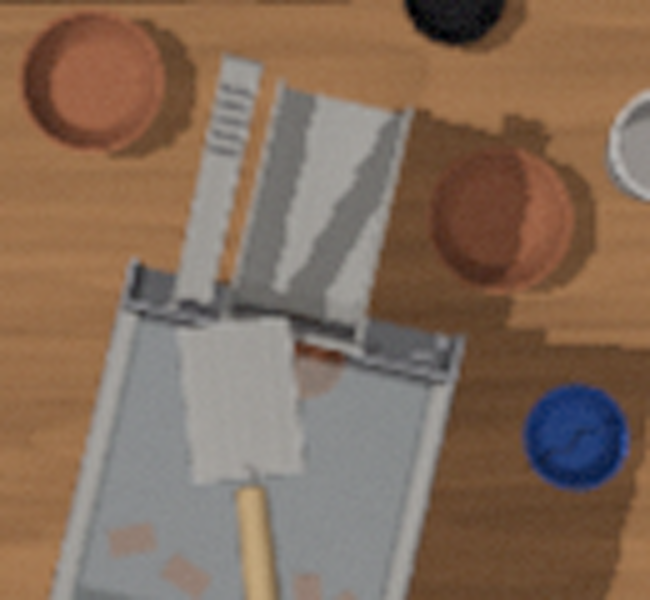

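View pics/side12.png

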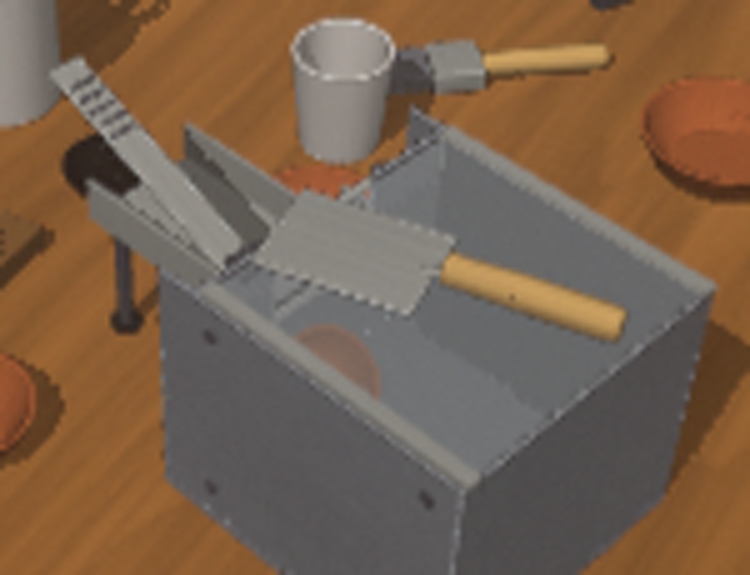

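View pics/top12.png

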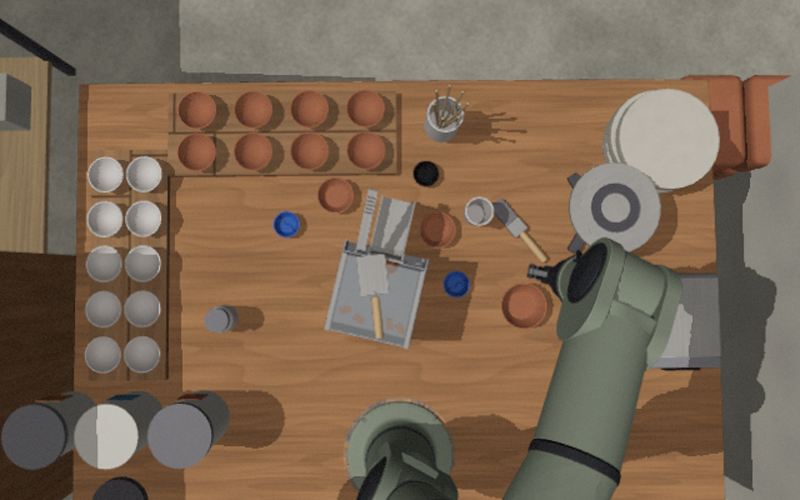

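```bash
python3 - <<'E'
from h import *
from fit import w
from scipy.optimize import least_squares
q=np.load('q.npy');a=np.linspace(0,2*np.pi,90)
def ex(p,tilt=0):
    C=np.c_[p[0]+.035*np.cos(a)*np.cos(tilt),p[1]+.035*np.sin(a),p[2]-.035*np.cos(a)*np.sin(tilt)]
    T=proj('top',w(q,C));S=proj('side',w(q,C)); return T[:,0].max(),T[:,1].max(),S[:,0].max(),S[:,1].min()
for tilt in(0,.4,.8):
    r=least_squares(lambda p:np.array(ex(p,tilt))-[319.,219.2,346,205],[.02,0,.03]); print(tilt,r.x.round(3),r.fun.round(2))
for t in (bot.masks_of('top','cracked_dish')[:6]): print(t['conf'],t['point'])
save(bot.grab_frame('side'),'side13.png',8,(290,170,380,235));save(bot.grab_frame('top'),'top13.png',10,(285,190,345,240))
E
```

```text
0 [0.003 0.004 0.036] [ 0.41  0.78 -0.81 -0.04]
0.4 [0.006 0.005 0.029] [ 0.4   0.77 -0.8  -0.04]
0.8 [0.012 0.006 0.027] [ 0.21  0.41 -0.43 -0.02]
0.83 [365.5, 230.0]
0.62 [227.6, 180.7]
0.54 [342.7, 137.6]
0.24 [418.0, 243.9]
```

View pics/side13.png

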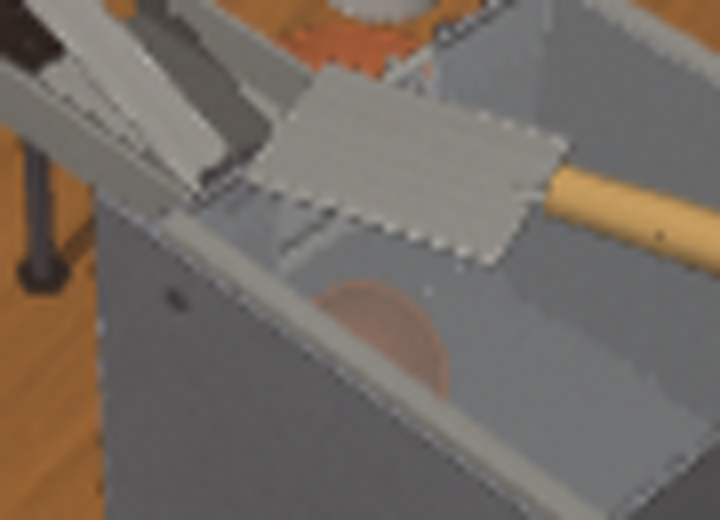

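View pics/top13.png

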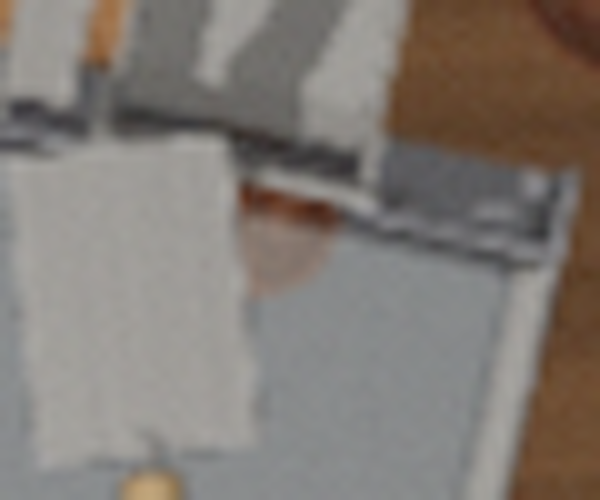

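The dish rests at box x of about 0 and y of about +5 mm, with its rim about 30 mm above the bench. The lever is back at its starting pixels, the bystanders haven't moved and the arm is clear, so I'm handing in.

```bash
python3 -c "
from h import *
print(bot.job_done()); st()"
```

```text
the job is handed in; nothing more can be done
None
the job is handed in; nothing more can be done
```

The cracked dish is in the scrap box, the flap is shut, and I handed the job in at about 8 s of the 42 s allowed. The hand-in gives no verdict.

**What I did:** With the jaws about 45 mm apart, one fingertip pressed the lever down to about the tray's level, which by geometry put the flap at roughly 0.9 rad or more. The other fingertip pushed the dish along the tray until it tipped off the end. I then backed off and let the lever rise with the finger.

**Last checks:**
- **Dish:** it shows through the cover low in the box, at about box x 0–10 mm, y +5 mm, with its rim about 30 mm above the bench. It had not moved since just after the drop.
- **Flap:** the lever is back at its starting pixels, so I take the flap to be shut.
- **Everything else:** the bystanders look unmoved by eye in the before and after pictures, and the arm is well clear.

**Not certain:**
- **Flap angle and contact:** I worked these out from finger position and wrist force; I did not measure them directly.
- **Dish tilt:** I couldn't tell how the dish is tilted in the box, because the scraper hides part of it. The network did not find it there either, so its position comes from hand-picked edge pixels.
- **Tool tilt:** the tool tilted by up to 4.6 degrees on the way down. That stayed within clearance, and I saw no contact of the gripper's body with the box.

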